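# Snap the button jar home in its holder and unscrew its tight cap

### The job

At the alterations counter a customer's coat needs a spare button, but the button jar with the red cap has not been pushed down into its wooden holder: it is still standing proud on the holder's two spring catches. Press it straight down until it snaps fully home, then, with the holder bracing the jar, unscrew the tight red cap anticlockwise until its thread lets go, and lift it straight off without pulling the jar out of its seat. Finish still gripping the cap, level and steady, centred just above the jar's open mouth (a finger's breadth or two clear of the rim); leave everything else on the counter where it is.

Things in the scene. Friction and masses are not known exactly. Their poses are not given: they have to be found in the camera images.
- jar_holder: Wooden block 88 x 88 x 46 mm on a dark steel foot plate (44 x 128 x 5 mm, long along its own y), screwed to the counter, fixed. A square pocket 61.6 mm wide in its top takes the jar and keeps it from turning more than about 2 degrees. Origin: centre of its underside, on the counter; z up.
- pocket_floor (a point): Centre of the holder's felt pocket floor, 8 mm above the counter. Two linked white spring rollers in the pocket's +y and -y sides hold the jar's foot 14 mm above this floor until the jar is pressed down with about 8 to 18 N; they then snap over the foot and hold it down against about 10 N or more of pull.
- button_jar: Clear square glass jar of buttons, 0.28 to 0.46 kg, standing in the pocket. Origin: centre of the underside of its foot; z up, x and y parallel to the holder's. The origin starts about 22 mm above the counter (on the catches); fully home it is 8 mm above it. Body 60 x 60 mm, flat shoulder 70 mm above the origin, then a round neck of 39 mm diameter.
- jar_mouth (a point): Centre of the jar's rim, 104.5 mm above the jar's origin. Thread below it: right-hand, three starts, opens anticlockwise seen from above. The cap breaks loose at about 0.2 to 0.3 N m, turns 0.45 rad level, then rises 2.3 mm over 0.7 rad; the thread lets go about 1.2 rad from the start and a stop blocks turning past about 1.6 rad. Then it lifts off freely.
- cap_center (a point): Centre of the jar's red ribbed screw cap, on its axis, half-way up. The cap is round, 54 to 56 mm across and 26 mm high with a flat top, about 80 g; any grasp yaw will do. While tight this point is 97 mm above the jar's origin, the top 110 mm, the skirt's lower edge 84 mm (14 mm of bare neck below it). z is the cap's axis, up; x is parallel to the jar's x while tight.
- spare_jar: A second jar of the same make with a dark blue cap, 109 mm high, standing loose behind the work; not to be moved. Origin: centre of its underside.
- thread_spool_0: Spool of blue thread, 27 mm wide, 46 mm high, standing; not to be moved. Origin: centre of its underside.
- thread_spool_1: Spool of white thread, 27 mm wide, 46 mm high, standing; not to be moved. Origin: centre of its underside.
- pin_tin: Round tin with a red lid, 66 mm wide, 22 mm high; not to be moved. Origin: centre of its underside.
- scissors: Tailor's shears with black bows, 88 x 217 x 9 mm, lying flat; not to be moved. Origin: middle of the underside.
- chalk_1: Blue tailor's chalk, 36 x 46 x 8 mm; not to be moved. Origin: centre of its underside.
- seam_ripper: Seam ripper with a red handle, 114 mm long, 11 mm thick; not to be moved. Origin: middle of the underside.
- marker: White marker with a black cap, 140 mm long, 16 mm thick, lying; not to be moved. Origin: middle of the underside.
Not all that is in view belongs to the job. What is shaped like the jar_holder but green or purple is not meant.

How it is judged:
On the way, in this order (a step that is already met when the one before it is completed fails the run):
1. the jar has been pressed past its catches and stands fully home on the pocket's floor (z of button_jar in the frame of jar_holder below 0.0105 m and angle between button_jar's own z axis and vertical below 0.05 rad), for 0.2 s.
2. the cap has been turned on the seated jar to the end of its thread (all of step 1 and angle between the x axis of cap_center and the x axis of button_jar, either way round above 1.05 rad and z of cap_center in the frame of button_jar below 0.115 m), for 0.05 s.
At the end, for the whole second after the job is handed in: The jar stands upright and fully home (foot within 2.5 mm of the pocket floor); the fingers grip the cap (over 2 N), clear of the jar, its skirt 2 to 50 mm above the rim, its axis within 15 mm of the jar's, tilted under 0.2 rad, and still (all of step 1 and z of cap_center in the frame of button_jar between 0.1195 and 0.1675 m and horizontal distance between cap_center and button_jar below 0.015 m and angle between cap_center's own z axis and vertical below 0.2 rad and linear speed of cap below 0.02 m/s and contact force between the fingers and cap above 2 N and contact force between cap and button_jar below 0.05 N); the arm keeps its last pose, push and grip.
It fails at once if something else on the counter is moved by more than 15 mm (distance of any of spare_jar, thread_spool_0, thread_spool_1, pin_tin, scissors, chalk_1, seam_ripper, marker from where it was at the start of the episode above 0.015 m).
It also fails if it takes over 43 s, if anything falls off the work surface, if the arm or the gripper's body presses on something with over 40 N, if the wrist force passes 120 N, or if a joint passes its speed limit or range.

### The arm

A 7-joint arm with a two-finger parallel gripper is mounted at the origin on a cart in front of the work surface, level with it; the furniture and walls round the work are solid. World frame = base frame: x ahead of the robot, y to its left, z up, the work surface at z = 0. Lengths are in m, angles in rad, forces in N, time in s.
With the tool pointing down it reaches from about 0.425 to 0.875 m from the base axis. Payload 4.7 kg.
Tool frame: the origin (TCP) lies on the centre line of the jaws, within the pads' length; the fingertips stand 25 mm ahead of it and the grasp point (between the pads) lies 6 mm ahead of it; z points along the fingers, x is the direction in which the jaws open and shut, and the axes are right-handed (so a half turn about z gives the same grasp; the last joint's range is limited). The gripper opens to 85 mm and grips with 20 to 120 N. Pads are 22 mm wide; open, the fingers measure 114 mm over their backs; the gripper's body (76 mm by 85 mm) begins 54 mm behind the grasp point. The pads swing forward as they close: fully open they stand 13 mm farther back than shut.
Start: joints at [-1.171, 0.321, -0.07, 1.45, 0.023, 1.371, -0.057], TCP at [0.245, 0.602, 0.256] pointing down, gripper open.
Joint ranges: [-2.86, 2.86], [-0.3, 2.09], [-1.38, 1.24], [0.06, 2.45], [-1.56, 4.7], [0.09, 2.05], [-2.69, 2.69]. Speed limits (rad/s): [2.57, 2.57, 3.14, 3.14, 3.14, 3.14, 3.14].

### API

Orientations are given as a unit quaternion [w, x, y, z].
In Python, from rig import monitor, optics, r gives the robot as it stands.
- The arm moves only by the shell command python3 -m crank 'ROWS' [OPENING]. ROWS is text: rows parted by semicolons, each of 4 numbers parted by spaces: the shift along the tool's x, y, z in mm, then the turn about the tool's z in degrees. In form: x y z roll; .... A call has exactly 10 rows; each row is the pose to reach, as a shift and turn from the pose measured when the call began, along the tool's axes at that moment; what a row does not reach only later rows make up. A row lasts 1/8 s, in which the tool goes at most 62.5 mm and 10.7 degrees, less where a joint would pass 70% of its speed; a pose out of reach is approached as far as the arm can. A call with a gripper value outside its range is refused whole. OPENING is the opening in per cent of the stroke, from 0 (shut) to 100 (fully open), set as the call begins (- or left out, the last holds). The fingers move at their own pace and stop on an object; the grip force is fixed at half the most. Time passes only in rows, so rows that repeat a pose let the fingers close, or fill a call up. It gives the time, the measured TCP pose, the force and the opening at its end, in the units of the state.
- monitor.get_obs(): the state, without advancing time (a new reading comes with each control period).
- optics.grab_frame(name): name is "scene" or "top"; returns a dict with "color" (420x560x3 uint8, red, green, blue), "fovy" (degrees; the focal length in pixels is half the picture's height over the tangent of half this angle, whatever the lens; pixels are square), "cx", "cy" (the principal point, pixels), "world_from_camera" (4x4, takes a point from camera to world coordinates). Camera axes: x right, y up, looking along -z (the intrinsics and any distortion apply to the point x, -y, -z); pixel columns grow to the right and rows downward; lengths in m; the calibration is good to about 2 mm. A picture is of the moment at which its call begins. There is no depth.
- r.close_job(): hands the job in, once; it reports no verdict.
The state is a dict: "t": time; "q": joint angles; "qd": joint speeds; "joint_torque": joint torques, N m; "tool_pos": TCP position; "tcp_rot": TCP orientation; "force": force on the tool from outside, world axes, zero at the start; "ft_torque": the same for the moment, N m; "finger_gap": finger opening in m.
Only numpy, scipy, OpenCV 4.12 (cv2) and the standard library are available. Lean on these libraries where they do the work, as an engineer would, in place of code of your own. Each camera call takes 0.05 s, during which the arm holds its last target.

## Working session

There is one attempt and no reset: what is moved stays moved. The work goes in short steps, Python scripts to look and compute and a shell command to move; the robot and the scene stay as the last step left them, time stands still between calls to the robot, and variables do not carry over. Pictures are saved under pics/ and viewed, and the job is handed in when it is done.

```bash
ls; mkdir -p pics; python3 - <<'E'
from rig import monitor, optics, r
import cv2
o=monitor.get_obs()
for k,v in o.items(): print(k,v)
for n in ("scene","top"):
    f=optics.grab_frame(n)
    cv2.imwrite(f"pics/{n}0.png",f["color"][:,:,::-1])
    print(n,{k:v for k,v in f.items() if k!="color"})
E
```

```text
pics
t 0.0
q [-1.1708756   0.32184777 -0.0701004   1.45170561  0.02260906  1.37079981
 -0.05689434]
qd [-0.00051342 -0.0003591  -0.00098953 -0.00107297 -0.00100169  0.00157855
  0.00013659]
joint_torque [ 6.68416887e-04 -4.93572235e+01 -3.81945865e-01 -3.14336586e+01
  1.30807501e-02  1.14294959e-02 -6.04299927e-06]
tool_pos [0.24445551 0.60173571 0.25519213]
tcp_rot [ 5.93231859e-04  8.29538627e-01  5.58448469e-01 -7.88262575e-04]
force [-0.37217252  0.20160183  0.28963701]
ft_torque [ 0.03264368  0.02209549 -0.03885486]
finger_gap 0.08547365927696196
scene {'fovy': 43.0625332395311, 'cx': 278.4433193235775, 'cy': 216.71199562977145, 'world_from_camera': array([[ 0.83505176,  0.29233412, -0.46607866, -0.2792573 ],
       [-0.55004489,  0.42543834, -0.71864653, -1.15881139],
       [-0.01179717,  0.85647124,  0.51605992,  1.01021454],
       [ 0.        ,  0.        ,  0.        ,  1.        ]])}
top {'fovy': 46.02627556858704, 'cx': 284.1395750470975, 'cy': 210.2382333304951, 'world_from_camera': array([[ 0.0813889 ,  0.97354629, -0.21350283,  0.26379682],
       [-0.99667933,  0.07896593, -0.01986696,  0.06603503],
       [-0.00248195,  0.21441081,  0.97674042,  1.48520357],
       [ 0.        ,  0.        ,  0.        ,  1.        ]])}
```

View pics/scene0.png

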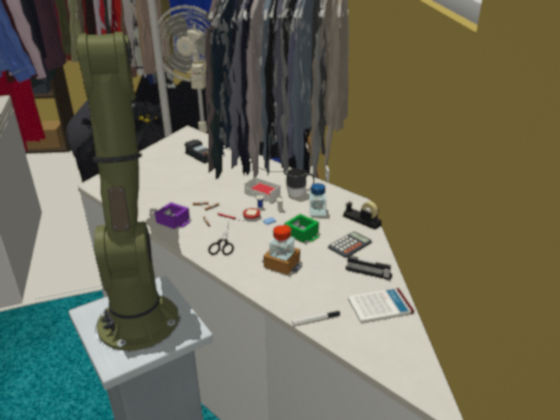

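View pics/top0.png

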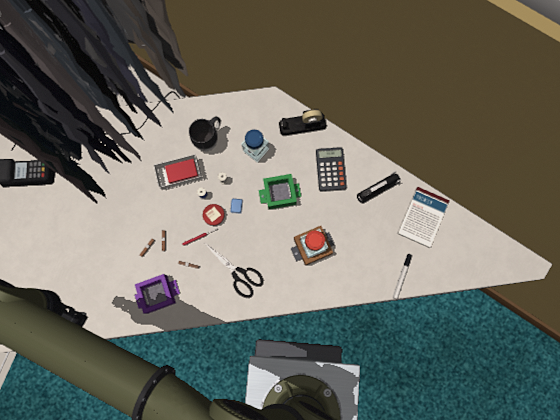

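The red-capped jar in the brown wooden holder is at about (282,235) in the scene view and (315,240) in the top view. These could be mistaken for it, given as top-view pixels:
- pin tin with red lid (214,214)
- red box (180,172)
- blue-cap spare jar (254,140)
- green holder (280,190)
- purple holder (155,293)

I'm choosing the jar in the brown holder at (315,240), and I'll check it in a close crop.

```bash
cat > h.py <<'E'
import numpy as np, cv2
from rig import monitor, optics, r
def ray(f,u,v):
    H=f["color"].shape[0]; fl=H/2/np.tan(np.radians(f["fovy"])/2)
    d=np.array([(u-f["cx"])/fl,-(v-f["cy"])/fl,-1.0]); T=f["world_from_camera"]
    d=T[:3,:3]@d; return T[:3,3],d/np.linalg.norm(d)
def plane(f,u,v,z):
    o,d=ray(f,u,v); return o+d*(z-o[2])/d[2]
def proj(f,p):
    H=f["color"].shape[0]; fl=H/2/np.tan(np.radians(f["fovy"])/2)
    T=f["world_from_camera"]; c=T[:3,:3].T@(np.asarray(p)-T[:3,3])
    return f["cx"]+fl*c[0]/-c[2], f["cy"]-fl*c[1]/-c[2]
def tri(a,b):
    (o1,d1),(o2,d2)=a,b
    A=np.stack([d1,-d2],1); s=np.linalg.lstsq(A,o2-o1,rcond=None)[0]
    p,q=o1+s[0]*d1,o2+s[1]*d2; return (p+q)/2,np.linalg.norm(p-q)
def redmask(f):
    h=cv2.cvtColor(f["color"],cv2.COLOR_RGB2HSV)
    return cv2.inRange(h,(0,150,80),(6,255,255))|cv2.inRange(h,(172,150,80),(180,255,255))
E
python3 - <<'E'
from h import *
F={n:optics.grab_frame(n) for n in("scene","top")}
np.save('f0.npy',F,allow_pickle=True)
for n,(x,y) in dict(scene=(282,245),top=(315,242)).items():
    c=F[n]["color"][y-40:y+40,x-50:x+50,::-1]
    cv2.imwrite(f"pics/crop_{n}.png",cv2.resize(c,None,fx=7,fy=7,interpolation=cv2.INTER_NEAREST))
    m=redmask(F[n]); k,l,s,ce=cv2.connectedComponentsWithStats(m)
    for i in range(1,k):
        if s[i,4]>25: print(n,s[i],ce[i])
E
```

```text
scene [100   0   5  23  73] [101.79452055  10.23287671]
scene [114   0   7  31 164] [117.69512195  12.93902439]
scene [   0   72   45   79 1476] [ 23.8495935  109.04742547]
scene [254 184  18   9  87] [262.74712644 188.02298851]
scene [244 211  15   7  39] [251.79487179 215.12820513]
scene [274 226  15  14 142] [280.71126761 233.45774648]
top [166 159  31  24 495] [180.92727273 170.46464646]
top [203 204  21  21 190] [213.41578947 214.6       ]
top [305 230  20  20 305] [314.56721311 239.87213115]
top [183 233  24  12  57] [194.8245614  238.40350877]
```

```bash
python3 -c "
import cv2,numpy as np
a=cv2.imread('pics/crop_scene.png');b=cv2.imread('pics/crop_top.png')
cv2.imwrite('pics/crops.png',cv2.resize(np.hstack([a,b]),(800,320)))"
```

```text
(no output)
```

View pics/crop_scene.png

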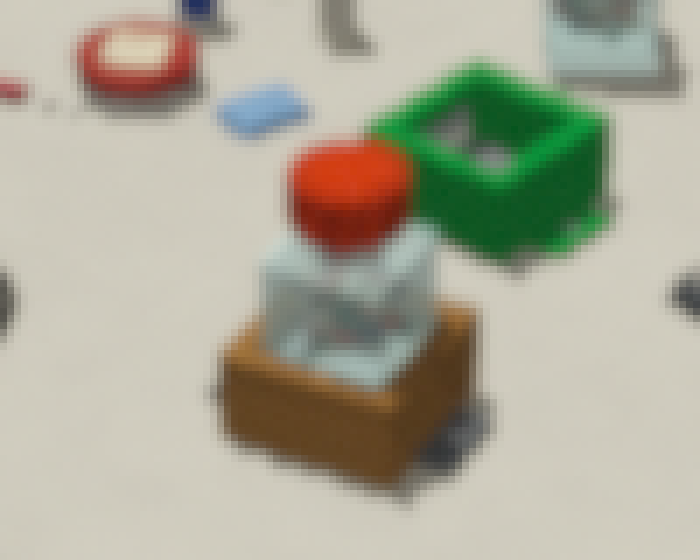

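View pics/crop_top.png

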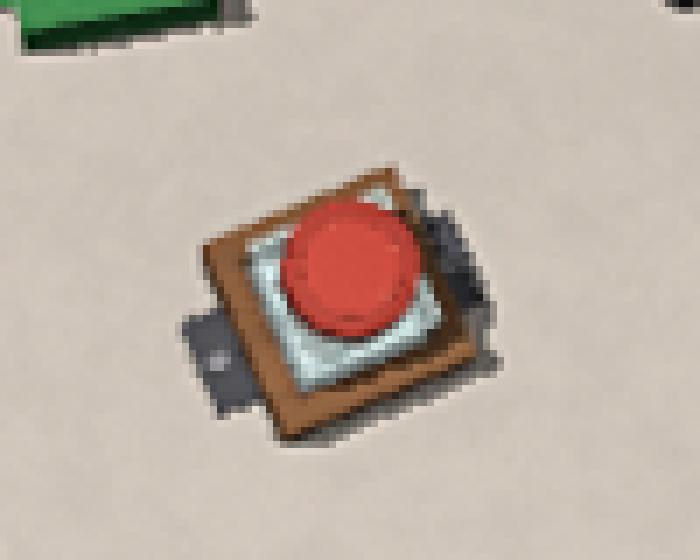

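The crop shows the red cap on a glass jar standing in the brown wooden block on a dark foot plate. The cap's top face centre is near (282,230) in the scene view and (315,240) in the top view. Next I triangulate the cap.

```bash
python3 - <<'E'
from h import *
F=np.load('f0.npy',allow_pickle=True).item()
s,t=F["scene"],F["top"]
def comp(m,u,v):
    k,l,st,ce=cv2.connectedComponentsWithStats(m); return (l==l[v,u]).astype(np.uint8)*255
def mask(f,lo):
    h=cv2.cvtColor(f["color"],cv2.COLOR_RGB2HSV)
    return cv2.inRange(h,(0,130,lo),(10,255,255))|cv2.inRange(h,(172,130,lo),(180,255,255))
print(s["color"][222:245,282,0], t["color"][228:253,315,0])
for lo in(60,190,200,210):
    m=comp(mask(s,lo),282,230); c=max(cv2.findContours(m,0,1)[0],key=len); print('s',lo,cv2.fitEllipse(c),cv2.boundingRect(c))
for lo in(60,190,200,):
    m=comp(mask(t,lo),315,240); c=max(cv2.findContours(m,0,1)[0],key=len); print('t',lo,cv2.fitEllipse(c),cv2.boundingRect(c))
for us in((282,229.5),(282,230.),(282,230.5)):
    p,g=tri(ray(s,*us),ray(t,314.9,240.)); print(p,g)
E
```

```text
[202 198 196 198 205 209 210 210 210 208 200 183 155 129 118 116 116 119
 118 114 125 147 161] [124 131 155 183 181 193 208 206 205 207 206 207 207 206 207 207 209 210
 198 156 192 177  74 143 204]
s 60 ((281.4416809082031, 232.2591552734375), (14.449455261230469, 16.213172912597656), 77.73848724365234) (274, 225, 16, 16)
s 190 ((281.0, 228.8986053466797), (6.28874397277832, 13.96318244934082), 90.0) (274, 226, 15, 7)
s 200 ((280.94024658203125, 228.620361328125), (5.578190326690674, 11.88230037689209), 89.57659912109375) (275, 226, 13, 7)
s 210 ((281.42681884765625, 228.66619873046875), (2.878387451171875, 6.6293559074401855), 91.58911895751953) (278, 227, 8, 4)
t 60 ((314.6901550292969, 239.70985412597656), (19.012765884399414, 19.5847225189209), 58.64031982421875) (305, 230, 21, 20)
t 190 ((314.03375244140625, 239.92091369628906), (13.255884170532227, 14.413344383239746), 68.8211898803711) (306, 233, 16, 15)
t 200 ((314.72900390625, 239.7532501220703), (11.932364463806152, 12.53807544708252), 109.33110046386719) (308, 234, 14, 13)
[0.48426493 0.00119079 0.12698675] 0.002138913664588608
[0.48442128 0.00117602 0.12514364] 0.001825118182070888
[0.48457777 0.00116117 0.12329836] 0.0015109358644966537
```

```bash
cat >> h.py <<'E'
from scipy.spatial.transform import Rotation as Ro
def st():
    o=monitor.get_obs(); R=Ro.from_quat(np.roll(o["tcp_rot"],-1)).as_matrix()
    return o,R
def todo(target):
    o,R=st(); np.set_printoptions(precision=4,suppress=True)
    print("t",o["t"],"pos",o["tool_pos"],"F",o["force"],"gap",o["finger_gap"],"q",o["q"])
    print("tool x",R[:,0],"z",R[:,2]); print("shift mm",R.T@(np.array(target)-o["tool_pos"])*1000)
E
python3 - <<'E'
from h import *
F=np.load('f0.npy',allow_pickle=True).item()
s,t=F["scene"],F["top"]
p,g=tri(ray(s,281.4,229.0),ray(t,314.9,239.8)); print(p,g)
print(plane(t,314.9,239.8,.132),plane(s,281.4,229,.132))
p,g=tri(ray(s,232.+0+250/7-0,205+440/7),ray(t,265+205/7,202+240/7))
# holder top corners: scene crop left(222,355),near(400,405),right(475,310); top crop left(205,240),bottom(290,440),right(480,352)
for a,b in(((222,352),(205,242)),((398,400),(288,437)),((474,308),(480,350))):
    print(tri(ray(s,232+a[0]/7-.5,205+a[1]/7-.5),ray(t,265+b[0]/7-.5,202+b[1]/7-.5)),plane(t,265+b[0]/7-.5,202+b[1]/7-.5,.046))
print([plane(t,265+b[0]/7-.5,202+b[1]/7-.5,.046)[:2] for b in((205,242),(395,172),(288,437),(480,350))])
todo([.4845,.0012,.25])
E
```

```text
[0.48361072 0.00177873 0.12898082] 0.0001648651308379855
[0.48304708 0.00195961 0.132     ] [ 0.48108072 -0.00221701  0.132     ]
(array([ 0.4869537 ,  0.07132215, -0.00299159]), np.float64(0.052463249390432225)) [0.5030195  0.06063871 0.046     ]
(array([ 4.61913836e-01, -2.69301280e-04,  8.40641179e-03]), np.float64(0.076926684436875)) [0.42398984 0.01990555 0.046     ]
(array([ 0.4792985 , -0.06413134,  0.09032688]), np.float64(0.04243987830004042)) [ 0.46677017 -0.05745343  0.046     ]
[array([0.5030195 , 0.06063871]), array([ 0.5393836 , -0.01709382]), array([0.42398984, 0.01990555]), array([ 0.46677017, -0.05745343])]
t 0.2 pos [0.2445 0.6019 0.2556] F [ 0.4668  0.8913 -0.0761] gap 0.08558987502710165 q [-1.1709  0.3215 -0.0701  1.4512  0.0226  1.3708 -0.0569]
tool x [ 0.3762  0.9265 -0.0012] z [-0.0004 -0.0011 -1.    ]
shift mm [-466.3075  448.3775    6.2143]
```

```bash
python3 -m crank '-30 29 0 0; -70 67 0 0; -110 105 0 0; -150 144 0 0; -190 182 0 0; -230 221 0 0; -270 259 0 0; -305 293 0 0; -335 322 0 0; -350 337 0 0' 100; python3 -c "
from h import *
todo([.4834,.0017,.22])"
```

```text
t: 1.45
tool_pos: [0.4257, 0.1483, 0.2562]
tcp_rot: [0.0, 0.83, 0.557, -0.0]
force: [0.1, 0.6, 0.8]
finger_gap: 0.0853
t 1.45 pos [0.4257 0.1483 0.2562] F [0.1185 0.6232 0.8016] gap 0.08528927311406992 q [-0.721  -0.1202  0.3027  1.9266  0.0377  1.3303  0.7523]
tool x [ 0.3794  0.9252 -0.0009] z [-0.0001 -0.0009 -1.    ]
shift mm [-113.6957  108.9651   36.3264]
```

```bash
python3 -m crank '-12 11 4 5; -30 29 10 12; -50 48 16 20; -70 67 22 28; -90 86 30 36; -105 100 36 44; -113.7 109 36 50; -113.7 109 36 50; -113.7 109 36 50; -113.7 109 36 50' 100; python3 - <<'E'
from h import *
todo([.4834,.0017,.129])
for n in ("scene","top"):
    f=optics.grab_frame(n); x,y=(282,225) if n=="scene" else (315,240)
    c=f["color"][y-50:y+50,x-60:x+60,::-1]
    cv2.imwrite(f"pics/a_{n}.png",cv2.resize(c,None,fx=6,fy=6,interpolation=cv2.INTER_CUBIC))
E
```

```text
t: 2.7
tool_pos: [0.4833, 0.0025, 0.2204]
tcp_rot: [0.0, 0.988, 0.155, -0.0]
force: [-1.1, 0.2, 0.1]
finger_gap: 0.0858
t 2.7 pos [0.4833 0.0025 0.2204] F [-1.1075  0.2332  0.059 ] gap 0.08577603971790046 q [-0.5309 -0.0276  0.4661  1.9161  0.0137  1.2503  0.2419]
tool x [ 0.952   0.3062 -0.0003] z [-0.0001 -0.0007 -1.    ]
shift mm [-0.0843  0.7345 91.3611]
```

View pics/a_scene.png

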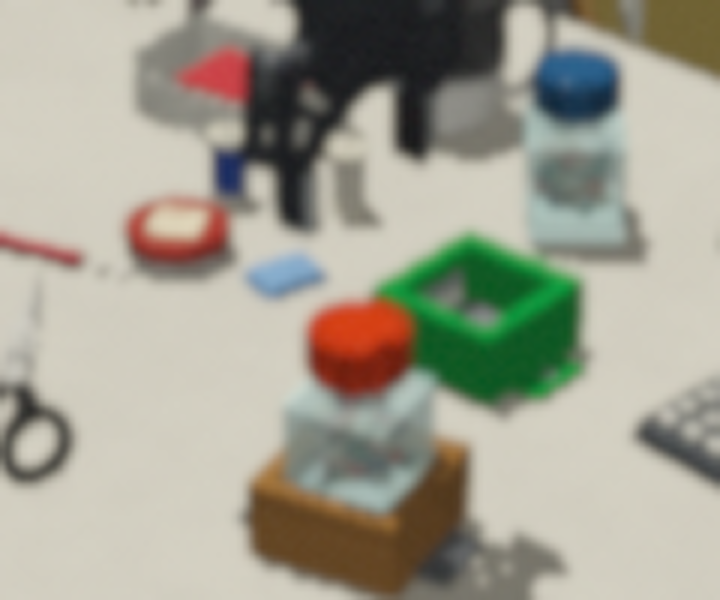

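View pics/a_top.png

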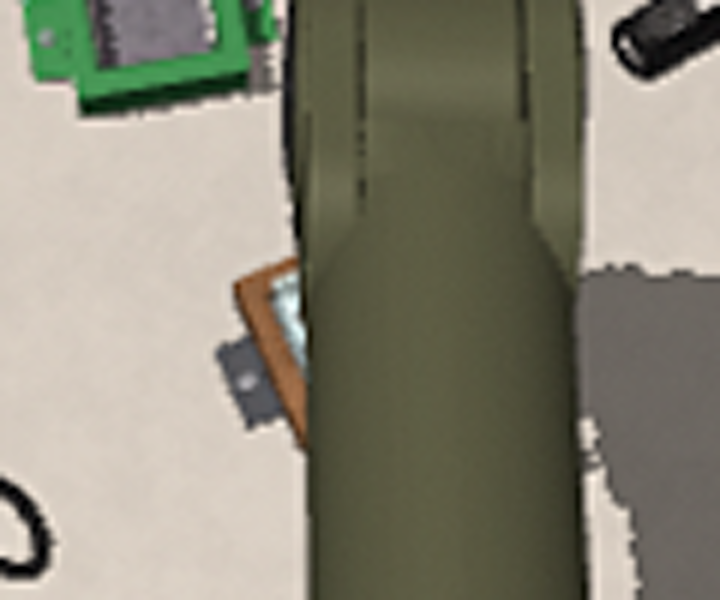

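```bash
python3 -m crank '0 0.7 10 0; 0 0.7 25 0; 0 0.7 42 0; 0 0.7 60 0; 0 0.7 74 0; 0 0.7 84 0; 0 0.7 90 0; 0 0.7 92 0; 0 0.7 92 0; 0 0.7 92 0' 100; python3 - <<'E'
from h import *
todo([.4834,.0017,.128])
for n in ("scene",):
    f=optics.grab_frame(n); x,y=(282,225) if n=="scene" else (315,240)
    print(proj(f,[.4834,.0017,.119]))
    c=f["color"][y-50:y+50,x-60:x+60,::-1]
    cv2.imwrite(f"pics/b_{n}.png",cv2.resize(c,None,fx=6,fy=6,interpolation=cv2.INTER_CUBIC))
E
```

```text
t: 4.05
tool_pos: [0.4839, 0.0016, 0.1288]
tcp_rot: [0.0, 0.988, 0.155, 0.0]
force: [-0.1, -0.6, 0.5]
finger_gap: 0.0854
t 4.05 pos [0.4839 0.0016 0.1288] F [-0.1073 -0.5764  0.5403] gap 0.08542059550202433 q [-0.5173  0.0713  0.478   2.0227 -0.0371  1.055   0.2884]
tool x [0.9522 0.3055 0.0007] z [ 0.0009 -0.0005 -1.    ]
shift mm [-0.4163 -0.2887  0.849 ]
(np.float64(281.36019044519094), np.float64(231.75747816402932))
```

View pics/b_scene.png

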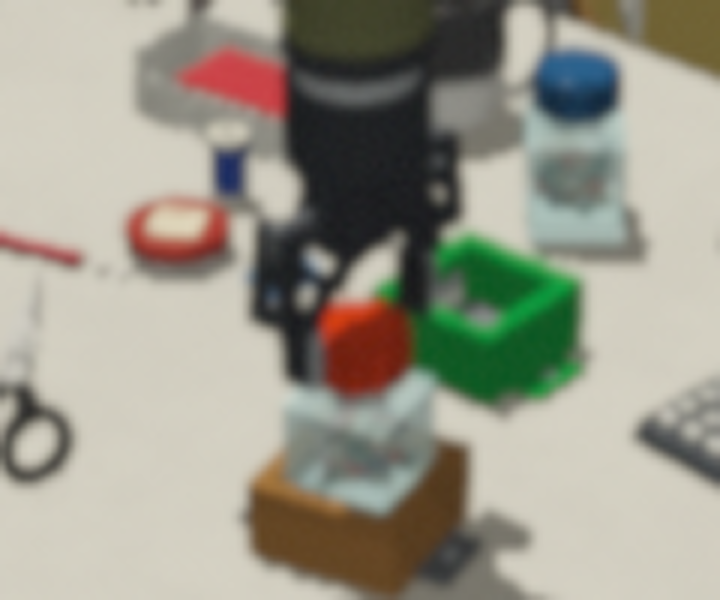

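The fingers straddle the cap: crop (300,380) and (415,305) for the tips, cap centre about (363,345). Closing.

```bash
python3 -m crank '0 0 0 0; 0 0 0 0; 0 0 0 0; 0 0 0 0; 0 0 0 0; 0 0 0 0; 0 0 0 0; 0 0 0 0; 0 0 0 0; 0 0 0 0' 0; python3 - <<'E'
from h import *
todo([.4834,.0017,.128])
for n in ("scene",):
    f=optics.grab_frame(n); x,y=(282,225) if n=="scene" else (315,240)
    c=f["color"][y-50:y+50,x-60:x+60,::-1]
    cv2.imwrite(f"pics/c_{n}.png",cv2.resize(c,None,fx=6,fy=6,interpolation=cv2.INTER_CUBIC))
E
```

```text
t: 5.35
tool_pos: [0.4839, 0.0015, 0.1291]
tcp_rot: [0.0, 0.988, 0.155, 0.0]
force: [-1.9, 0.2, 4.5]
finger_gap: 0.0535
t 5.35 pos [0.4839 0.0015 0.1291] F [-1.9357  0.2479  4.4679] gap 0.053525079623602985 q [-0.5172  0.071   0.4781  2.0224 -0.0369  1.0555  0.2884]
tool x [0.9522 0.3055 0.0007] z [ 0.001  -0.0006 -1.    ]
shift mm [-0.4194 -0.397   1.0897]
```

View pics/c_scene.png

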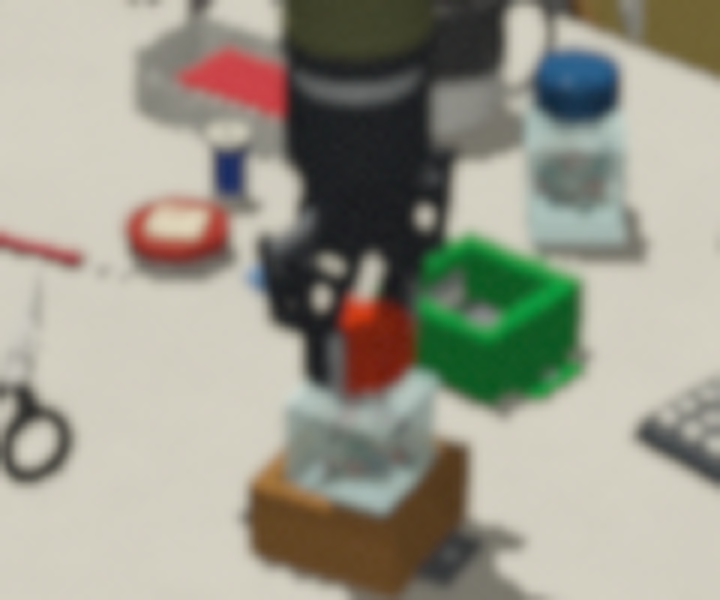

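Gripped, with the gap at 53.5 mm. Now pressing down.

```bash
python3 -m crank '0 0 2 0; 0 0 4 0; 0 0 6 0; 0 0 8 0; 0 0 10 0; 0 0 12 0; 0 0 13.5 0; 0 0 14 0; 0 0 14 0; 0 0 14 0' 0; python3 -c "
from h import *
todo([.4834,.0017,.115])"
```

```text
t: 6.65
tool_pos: [0.4834, 0.0013, 0.1163]
tcp_rot: [-0.0, 0.988, 0.155, -0.0]
force: [-6.5, -1.0, 7.6]
finger_gap: 0.0532
t 6.65 pos [0.4834 0.0013 0.1163] F [-6.5243 -1.0061  7.5839] gap 0.05319602668090839 q [-0.5141  0.0887  0.4787  2.0346 -0.0476  1.0295  0.2978]
tool x [ 0.9523  0.3053 -0.0007] z [-0.0007 -0.0001 -1.    ]
shift mm [ 0.1373 -0.4012  1.2589]
```

```bash
python3 -m crank '0 0 1 0; 0 0 2 0; 0 0 3 0; 0 0 3.5 0; 0 0 4 0; 0 0 4 0; 0 0 4 0; 0 0 4 0; 0 0 4 0; 0 0 4 0' 0; python3 - <<'E'
from h import *
todo([.4834,.0017,.115])
for n in ("scene",):
    f=optics.grab_frame(n); x,y=(282,225) if n=="scene" else (315,240)
    c=f["color"][y-50:y+50,x-60:x+60,::-1]
    cv2.imwrite(f"pics/d_{n}.png",cv2.resize(c,None,fx=6,fy=6,interpolation=cv2.INTER_CUBIC))
E
```

```text
t: 7.9
tool_pos: [0.4838, 0.0013, 0.1157]
tcp_rot: [-0.001, 0.988, 0.154, -0.0]
force: [-11.6, 0.3, 24.4]
finger_gap: 0.0533
t 7.9 pos [0.4838 0.0013 0.1157] F [-11.56     0.2544  24.3919] gap 0.05333998931497624 q [-0.513   0.0904  0.4792  2.0342 -0.0506  1.0283  0.3007]
tool x [ 0.9523  0.3051 -0.0001] z [-0.0007  0.0017 -1.    ]
shift mm [-0.2821 -0.4965  0.7322]
```

View pics/d_scene.png

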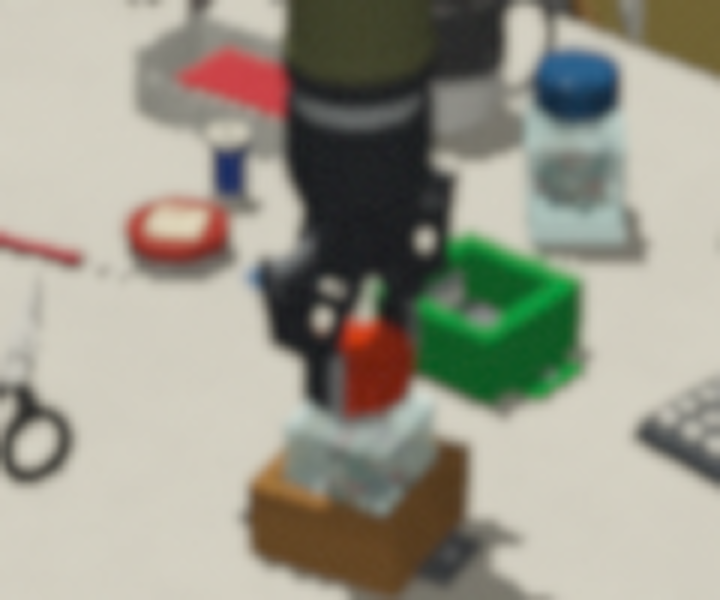

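Down about 13.4 mm with a stiff stop at 24 N, which is past the 18 N maximum for the catches. The picture shows the jar lower in the holder, with the shoulder now nearer the block. Next I unscrew it: anticlockwise is a negative roll.

```bash
python3 -m crank '-0.5 0 0.5 -2; -1 0 0.5 -6; -1 0 0.5 -11; -1 0 0.5 -16; -1 0 0.5 -21; -1 0 0.5 -26; -1 0 0.2 -31; -1 0 0 -36; -1 0 -0.3 -40; -1 0 -0.3 -40' 0; python3 - <<'E'
from h import *
todo([.4834,.0017,.115]); print(st()[0]["ft_torque"])
f=optics.grab_frame("scene"); x,y=(282,225)
c=f["color"][y-50:y+50,x-60:x+60,::-1]
cv2.imwrite("pics/e.png",cv2.resize(c,None,fx=6,fy=6,interpolation=cv2.INTER_CUBIC))
E
```

```text
t: 9.2
tool_pos: [0.4835, 0.0018, 0.1169]
tcp_rot: [-0.001, 0.876, 0.483, 0.001]
force: [-3.5, 2.3, 4.3]
finger_gap: 0.0535
t 9.2 pos [0.4835 0.0018 0.1169] F [-3.4931  2.3191  4.3114] gap 0.05345959185823184 q [-0.478   0.0865  0.4414  2.0337 -0.0466  1.0293  0.9938]
tool x [0.5336 0.8457 0.003 ] z [ 0.0007  0.0031 -1.    ]
shift mm [-0.2022 -0.0513  1.9054]
[0.4928 0.6102 0.0364]
```

View pics/e.png

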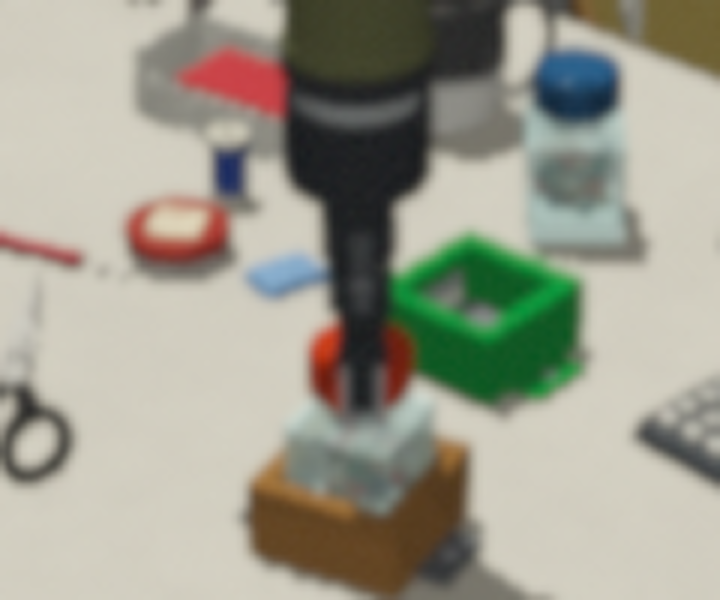

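```bash
python3 -m crank '0 0 0 -4; 0 0 -0.2 -9; 0 0 -0.5 -14; 0 0 -0.8 -19; 0 0 -1.1 -24; 0 0 -1.3 -29; 0 0 -1.4 -33; 0 0 -1.5 -37; 0 0 -1.5 -39; 0 0 -1.5 -39' 0; python3 - <<'E'
from h import *
todo([.4834,.0017,.115]); print(st()[0]["ft_torque"])
f=optics.grab_frame("scene"); x,y=(282,225)
c=f["color"][y-50:y+50,x-60:x+60,::-1]
cv2.imwrite("pics/f.png",cv2.resize(c,None,fx=6,fy=6,interpolation=cv2.INTER_CUBIC))
E
```

```text
t: 10.5
tool_pos: [0.4833, 0.0015, 0.1182]
tcp_rot: [-0.001, 0.665, 0.747, 0.001]
force: [-2.7, -0.8, 2.0]
finger_gap: 0.0532
t 10.5 pos [0.4833 0.0015 0.1182] F [-2.6702 -0.7621  2.0334] gap 0.053223297724046124 q [-0.446   0.0842  0.4077  2.0316 -0.0418  1.0329  1.6689]
tool x [-0.116   0.9932  0.0025] z [ 0.0001  0.0025 -1.    ]
shift mm [0.1972 0.1564 3.2282]
[-0.0081  0.5711 -0.0467]
```

View pics/f.png

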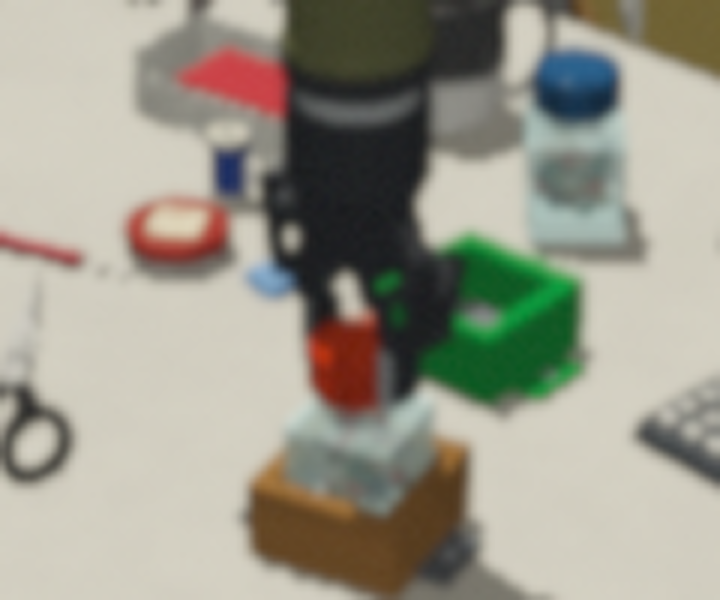

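```bash
python3 -m crank '0 0 -0.5 0; 0 0 -1 0; 0 0 -1.5 0; 0 0 -2 0; 0 0 -2.5 0; 0 0 -3 0; 0 0 -3 0; 0 0 -3 0; 0 0 -3 0; 0 0 -3 0' 0; python3 -c "
from h import *
todo([.4834,.0017,.115]); print(st()[0]['ft_torque'])"
```

```text
t: 11.8
tool_pos: [0.4833, 0.0014, 0.1212]
tcp_rot: [-0.001, 0.665, 0.747, 0.001]
force: [-0.6, -0.3, -0.8]
finger_gap: 0.0535
t 11.8 pos [0.4833 0.0014 0.1212] F [-0.595  -0.2821 -0.8193] gap 0.053479296828242914 q [-0.4465  0.0802  0.4077  2.0287 -0.0397  1.0393  1.6671]
tool x [-0.1159  0.9933  0.0024] z [ 0.0001  0.0025 -1.    ]
shift mm [0.2251 0.1253 6.2429]
[-0.2397  0.1221  0.0349]
```

The load is only about the cap's weight (0.8 N), so the thread has let go. Lifting straight up about 35 mm.

```bash
python3 -m crank '0 0 -3 0; 0 0 -8 0; 0 0 -13 0; 0 0 -18 0; 0 0 -24 0; 0 0 -30 0; 0 0 -34 0; 0 0 -36 0; 0 0 -36 0; 0 0 -36 0' 0; python3 - <<'E'
from h import *
todo([.4834,.0017,.155]); print(st()[0]["ft_torque"])
f=optics.grab_frame("scene"); x,y=(282,225)
np.save('f1.npy',f,allow_pickle=True)
c=f["color"][y-50:y+50,x-60:x+60,::-1]
cv2.imwrite("pics/g.png",cv2.resize(c,None,fx=6,fy=6,interpolation=cv2.INTER_CUBIC))
p=np.array([.4834,.0017,0])
for z in (.078,.1125,.1395-.013+.005): print(z,[6*(a-b)+3 for a,b in zip(proj(f,p+[0,0,z]),(x-60,y-50))])
t=optics.grab_frame("top"); cv2.imwrite("pics/gt.png",t["color"][:,:,::-1])
E
```

```text
t: 13.05
tool_pos: [0.4831, 0.0014, 0.157]
tcp_rot: [-0.001, 0.665, 0.747, 0.001]
force: [-0.2, 0.3, -1.0]
finger_gap: 0.0536
t 13.05 pos [0.4831 0.0014 0.157 ] F [-0.2348  0.3253 -0.9804] gap 0.05357493725237948 q [-0.452   0.0361  0.4059  1.9919 -0.0185  1.1167  1.6487]
tool x [-0.1159  0.9933  0.0024] z [-0.0003  0.0024 -1.    ]
shift mm [0.2915 0.32   2.0498]
[-0.0503  0.0189  0.0052]
0.078 [np.float64(359.86414337253177), np.float64(409.5319645948189)]
0.1125 [np.float64(359.2737946133666), np.float64(354.1189330888243)]
0.1315 [np.float64(358.94321140177306), np.float64(323.0887706043645)]
```

View pics/g.png

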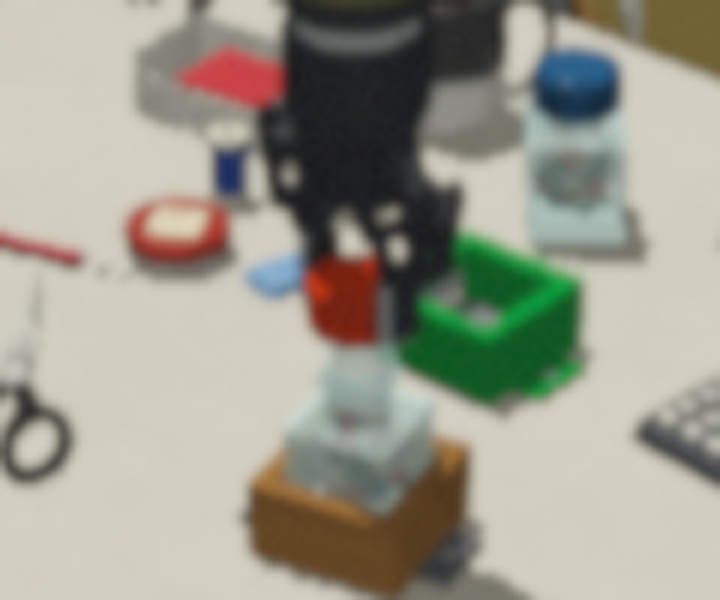

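View pics/gt.png

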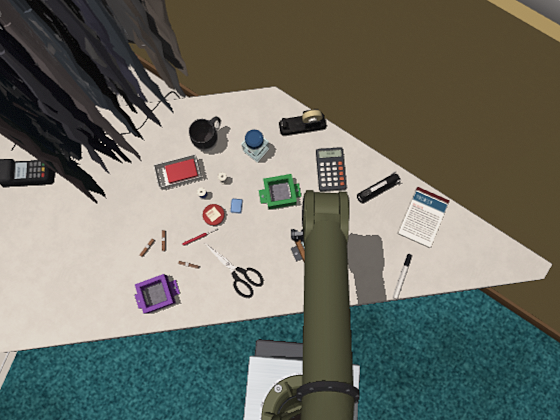

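The picture shows the cap held level at crop (357,300), with a clear gap above the bare neck at (358,370). The jar is still low in the holder and the other objects look unmoved. One more numeric check of how far the jar dropped and of the neighbours, then I hand in.

```bash
python3 - <<'E'
from h import *
F=np.load('f0.npy',allow_pickle=True).item(); a=F["scene"]; b=np.load('f1.npy',allow_pickle=True).item()
g=[cv2.resize(cv2.cvtColor(x["color"],cv2.COLOR_RGB2GRAY),None,fx=4,fy=4,interpolation=cv2.INTER_CUBIC) for x in(a,b)]
# right shoulder corner patch in b: full-res x~294, y~242
for (u,v) in((294,242),(271,244)):
    T=g[1][4*(v-4):4*(v+5),4*(u-4):4*(u+5)]
    S=g[0][4*(v-14):4*(v+10),4*(u-7):4*(u+8)]
    _,s,_,l=cv2.minMaxLoc(cv2.matchTemplate(S,T,cv2.TM_CCOEFF_NORMED))
    print("drop px",((v-4)-(v-14+l[1]/4)),"dx",l[0]/4-3,s)
p=np.array([.4834,.0017,.1])
print("px per 14mm",proj(a,p)[1]-proj(a,p+[0,0,.014])[1])
t1=cv2.imread('pics/gt.png');t0=F["top"]["color"][:,:,::-1]
d=cv2.absdiff(t0,t1).max(2)>40; d[180:,285:]=0;print("top diff px left of x=285, rows>100:",[(int(x),int(y)) for y,x in zip(*np.nonzero(d)) if y>100][:12])
todo([.4834,.0017,.157])
E
```

```text
drop px 0.75 dx -0.25 0.9423727989196777
drop px 2.25 dx -1.25 0.8700383901596069
px per 14mm 3.775154191807502
top diff px left of x=285, rows>100: [(0, 279), (1, 279), (0, 280), (1, 280), (2, 280), (3, 280), (4, 280), (0, 281), (1, 281), (2, 281), (3, 281), (4, 281)]
t 13.15 pos [0.4832 0.0014 0.157 ] F [ 0.6074 -0.6146 -1.1463] gap 0.053323971291218075 q [-0.452   0.0362  0.4059  1.9919 -0.0186  1.1166  1.6488]
tool x [-0.1159  0.9933  0.0024] z [-0.0002  0.0024 -1.    ]
shift mm [0.3191 0.2805 0.0502]
```

The match is inconclusive (0.75 and 2.25 px against 3.8 expected), so I'll compare the two pictures side by side.

```bash
python3 - <<'E'
from h import *
F=np.load('f0.npy',allow_pickle=True).item(); a=F["scene"]; b=np.load('f1.npy',allow_pickle=True).item()
o=[]
for f in(a,b):
    c=f["color"][220:276,262:302,::-1]; c=cv2.resize(c,None,fx=10,fy=10,interpolation=cv2.INTER_CUBIC)
    for y in range(0,560,50): cv2.line(c,(0,y),(400,y),(255,0,255),1)
    o.append(c)
cv2.imwrite("pics/cmp.png",np.hstack(o))
E
```

```text
(no output)
```

View pics/cmp.png

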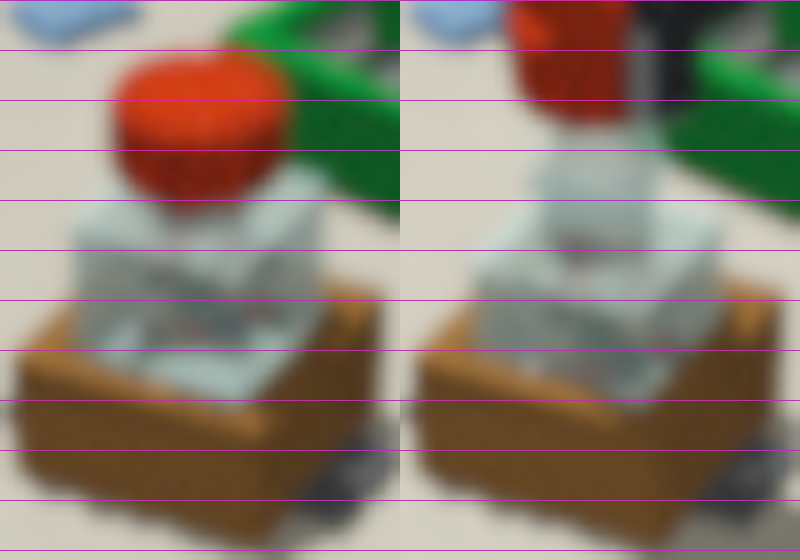

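Side by side, the shoulder corners dropped from (75,225) to (475,263) on the left and from (325,170) to (722,212) on the right. That is about 3.8–4.2 px against 3.8 px expected for 14 mm, so the jar is home. The template match had simply locked onto the wrong edge. The cap is centred over the neck, so I'm handing in.

```bash
python3 -c "
from rig import r
print(r.close_job())"
```

```text
the job is handed in; nothing more can be done
None
```

I pressed the jar home, unscrewed the red cap 79° anticlockwise and lifted it straight off. I handed in at about 13.2 s; no verdict is reported.

- **Press:** I gripped the cap and pushed down about 13.4 mm, to a stiff stop at 24 N (the catches need at most 18 N).
- **Unscrewing and lift:** The tool rose about 2.5 mm during the turn, as expected for the thread. After that only the cap's weight (about 0.8 N) was felt, so the thread had let go.
- **Final pose:** The cap is still gripped (gap 53.3 mm) and level to within about 0.003 rad by the tool's axis. I work its skirt out to be about 21 mm above the rim, and in the scene picture it is centred over the neck.
- **Jar:** The shoulder corners sit 3.8–4.2 px lower than at the start, against 3.8 px expected for 14 mm, so the jar stayed home.
- **Other objects:** Nothing looked moved in the last top picture. The arm hid the area around the holder there.

**Checks that disagreed:**
- An automatic template match of the jar's drop gave only 0.75 and 2.25 px. I took it as locked onto the wrong edges and relied on the side-by-side picture instead.
- My first attempt to triangulate the holder's corners paired the wrong corners. I used the top view on the given block height instead, which agreed with the cap's position to about 1 mm.
- I ran a pixel comparison of the top pictures, but its printed part covered only the image's left edge, where the arm had been. It says nothing about the objects.

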